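# Shut the vacuum extractor down for service

### The arm

A 6-joint arm with a two-finger parallel gripper is mounted at the origin on the work surface. World frame = base frame: x ahead of the robot, y to its left, z up, the work surface at z = 0. Lengths are in m, angles in rad, forces in N, time in s.
With the tool pointing down it reaches from about 0.25 to 0.725 m from the base axis. Payload 4 kg.
Tool frame: the origin (TCP) lies on the centre line of the jaws, within the pads' length; the fingertips stand 22 mm ahead of it and the grasp point (between the pads) lies 3 mm ahead of it; z points along the fingers, y is the line along which they close (so a half turn about z gives the same grasp; the last joint's range is limited). The gripper opens to 85 mm and grips with 20 to 120 N. Pads are 22 mm wide; open, the fingers measure 114 mm over their backs; the gripper's body (76 mm by 85 mm) begins 54 mm behind the grasp point. The pads swing forward as they close: fully open they stand 13 mm farther back than shut.
Start: joints at [1.122, 0.241, 0.005, 1.335, 0, 1.571], TCP at [0.217, 0.45, 0.253] pointing down, gripper open.
Joint ranges: [-2.72, 2.72], [-1.05, 1.87], [-1.09, 1.28], [-1.99, 2.15], [-1.42, 1.44], [-3.14, 3.14]. Speed limits (rad/s): [2.79, 2.79, 3.14, 3.14, 3.14, 3.14].

### API

Orientations are given as a unit quaternion [x, y, z, w].
In Python, from workcell import bot gives the robot as it stands.
- The arm moves only by the shell command python3 -m inch 'ROWS'. ROWS is JSON, one flat list of numbers, 7 for each row, row after row: the shift along the world's x, y, z in mm, then the turn, a rotation vector about the world's x, y, z in rad, then the opening in per cent of the stroke, from 0 (shut) to 100 (fully open). A call has 1 to 8 rows; each row is the pose to reach, as a shift and turn from the pose commanded when the call began; what a row does not reach only later rows make up. A row lasts 1/12 s, in which the tool goes at most 41.7 mm and 7.16 degrees, less where a joint would pass 70% of its speed; a pose out of reach is approached as far as the arm can. A call with a gripper value outside its range is refused whole. The fingers move at their own pace and stop on an object; the grip force is fixed at half the most. Time passes only in rows, so rows that repeat a pose let the fingers close. It gives the time, the measured TCP pose, the force, the opening and the grip force at its end, in the units of the state.
- bot.get_obs(): the state, without advancing time (a new reading comes with each control period).
- bot.camera(name): name is "scene" or "side" or "wrist"; returns the picture (384x512x3 uint8, blue, green, red); there is no depth.
- bot.camera_info(name): a dict with "intrinsics" (3x3 intrinsics, pixels), "distortion" ([k1, k2, p1, p2, k3] as OpenCV has them; the pictures are not rectified), "camera_from_world" (4x4, takes a point from world to camera coordinates); the wrist camera has in their place "hand_eye" (4x4, takes a point from camera to tool coordinates, whose origin is the TCP and whose axes are the flange's). Camera axes: x right, y down, z forward; pixel columns grow to the right and rows downward; lengths in m; the calibration is good to about 2 mm. A picture is of the moment at which its call begins: read the wrist's pose just before it. camera_info takes no time and is no camera call.
- bot.job_done(): hands the job in; it is judged then, once.
Trained networks look in the newest picture that a camera, given by its name, has taken for a name from the list of things; names that differ only in an ending like _2 or _b are one class to them, and where a whole thing is asked for, a point or a joint stands for the part that bears it (a point fixed in the world has none). Each returns a list of dicts, best first, with "confidence" (0 to 1); they miss things now and then, are a little off and sometimes report something else, mostly with a low value. They report only what shows in the picture. A call takes as long as a camera call. They do not tell look-alikes from the thing itself.
- bot.silhouettes(camera, target): "mask" (384x512 bool, what is visible of it) and "uv" ([column, row] in pixels, amid what is visible of it).
- bot.spot_point(camera, target): "uv" ([column, row] in pixels: a listed point, or the origin of a listed thing).
The state is a dict: "clock": time; "joint_pos": joint angles; "joint_vel": joint speeds; "tau": joint torques, N m; "eef_pos": TCP position; "tool_rot": TCP orientation; "ft_force": force on the tool from outside, world axes, zero at the start; "ft_torque": the same for the moment, N m; "grip_width": finger opening in m; "grasp_force": force on a finger pad.
Only numpy, scipy, OpenCV 4.12 (cv2) and the standard library are available. Lean on these libraries where they do the work, as an engineer would, in place of code of your own. Each camera call takes 0.05 s, during which the arm holds its last target. There are 200 camera calls.

### The job

Make the vacuum extractor safe for service by pressing its controls in this order: first press the green button on the control box all the way down and let it spring back, then press down the raised, white-striped end of the red rocker switch until it has tipped fully over to off, and last push the red mushroom button of the yellow emergency-stop station all the way down, where it stays. Do not press the blue button. Only press: do not pick up or carry anything, and leave the emergency-stop station, mouse, jar and canister standing where they are.

Things in the scene. Friction and masses are not known exactly. Their poses are not given: they have to be found in the camera images.
- control_box: Pale grey box, fixed to the bench, 130 mm (its x) by 230 mm (its y) by 60 mm high, with a dark display on the far (+x) side of its flat top. Origin: centre of its underside; z up. The green button, blue button and red rocker sit on top in a row at x = -15 mm, y = -70, 0 and +70 mm, in an order that varies.
- green_button_top (a point): Centre of the top face of the green button's cap, a round cap of 32 mm diameter in a steel bezel of 44 mm diameter and 6 mm high. At rest the cap's face is 16 mm above the box's top (76 mm above the bench).
- green_button (a joint): How far the green button is pressed straight down, m: 0 at rest, 0.006 fully down (cap then still 4 mm above its bezel). Spring return; about 1.5 N to start, 5 N fully down.
- blue_button_top (a point): Centre of the top face of the blue button's cap; same size and height as the green one. Not to be pressed.
- blue_button (a joint): How far the blue button is pressed down, m: 0 at rest, 0.006 fully down; same spring as the green one.
- rocker_base: Black frame of the rocker switch, 66 (its x) by 40 by 5 mm, aligned with the box. Origin: centre of its underside, on the box's top. In it the red rocker, a shallow V 53 mm long (along x) and 28 mm wide, tips about a hinge along y, 12 mm above the origin.
- rocker_off_end (a point): Point to press on the rocker's off end: on its face, at a white stripe, 19 mm from the hinge towards the box's -x side. While on, this face is raised and slopes at about 0.4 rad, the point about 22 mm above the box's top; fully off, the face is level, about 15 mm above the box's top: the point goes down by about 7 mm.
- rocker (a joint): Angle of the rocker, rad: about +0.17 to +0.2 at the start (on, the striped -x end raised), -0.2 fully tipped to off (striped end down). It stays where it is left; about 3 N at the striped end moves it.
- estop: Yellow and black emergency-stop station, a box of 76 by 76 by 60 mm, 0.35 to 0.65 kg, standing loose on the bench. Origin: centre of its underside; z up.
- mushroom_top (a point): Centre of the top of the station's red mushroom button, a disc of 40 mm diameter and 14 mm thick on a stem; about 92 mm above the bench when out, 84 mm when fully pushed.
- mushroom (a joint): How far the mushroom is pushed straight down, m: 0 to 0.001 at the start (out), 0.008 fully down. No spring: it stays where it is left; about 6 N moves it.
- mouse: Black computer mouse, 105 by 60 by 30 mm, loose on a teal mat 3 mm thick, 130 by 220 mm, beyond the controls. Origin: centre of its underside; x along its length. To be left alone.
- jar: Amber glass jar with a white cap, 52 mm diameter, 75 mm high, standing loose beyond the controls. Origin: centre of its underside. To be left alone.
- canister: Small steel sample canister, 32 mm diameter, 46 mm high, standing loose close to the emergency-stop station, on the side away from the robot. Origin: centre of its underside. To be left alone.
Not all that is in view belongs to the job. What is shaped like the estop but purple or turquoise is not meant.

How it is judged:
By the outcome, as a careful person would: the job done as asked, in the order asked, and still so for the second after the job is handed in, with the robot touching nothing.
It also fails if it takes over 42 s, if anything falls off the work surface, if the arm or the gripper's body presses on something with over 40 N, if the wrist force passes 120 N, or if a joint passes its speed limit or range.

## Working session

There is one attempt and no reset: what is moved stays moved. The work goes in short steps, Python scripts to look and compute and a shell command to move; the robot and the scene stay as the last step left them, time stands still between calls to the robot, and variables do not carry over. Pictures are saved under pics/ and viewed, at most 10 in all, crops included, and the job is handed in when it is done.

```bash
mkdir -p pics; cat > h.py <<'E'
import numpy as np, cv2
from workcell import bot
def ray(cam,uv):
    i=bot.camera_info(cam);K=np.array(i["intrinsics"]);d=np.array(i["distortion"])
    n=cv2.undistortPoints(np.array([[uv]],float),K,d)[0,0];v=np.array([*n,1.])
    T=np.array(i["camera_from_world"]);R=T[:3,:3]
    return -R.T@T[:3,3],R.T@v
def at_z(cam,uv,z):
    o,v=ray(cam,uv);return o+v*(z-o[2])/v[2]
def tri(a,ua,b,ub):
    A=np.zeros((3,3));y=np.zeros(3)
    for c,u in((a,ua),(b,ub)):
        o,v=ray(c,u);v=v/np.linalg.norm(v);P=np.eye(3)-np.outer(v,v);A+=P;y+=P@o
    return np.linalg.solve(A,y)
E
python3 - <<'E'
from h import *
Z=dict(green_button_top=.076,blue_button_top=.076,rocker_off_end=.082,mushroom_top=.092,control_box=0,estop=0,canister=0,rocker_base=.06,jar=0,mouse=.003)
ims=[]
for c in("scene","side"):
    im=bot.camera(c);ims.append(im)
    for k,z in Z.items():
        for r in bot.spot_point(c,k)[:4]:
            if r["confidence"]>.2: print(c,k,round(r["confidence"],2),np.round(r["uv"],1),np.round(at_z(c,r["uv"],z),3))
cv2.imwrite("pics/a.png",ims[0]);cv2.imwrite("pics/b.png",ims[1])
print(bot.get_obs())
E
```

```text
scene green_button_top 0.44 [246.3 149.6] [ 0.543 -0.152  0.076]
scene blue_button_top 0.55 [263.4 168.9] [ 0.536 -0.082  0.076]
scene rocker_off_end 0.6 [239.9 128.6] [ 0.527 -0.215  0.082]
scene mushroom_top 0.89 [323.3 262.4] [0.554 0.176 0.092]
scene mushroom_top 0.72 [389.8 236. ] [0.406 0.195 0.092]
scene mushroom_top 0.62 [351.  341.2] [0.594 0.315 0.092]
scene control_box 0.86 [243.2 173.4] [ 0.557 -0.145  0.   ]
scene control_box 0.69 [173.1 213.2] [ 0.756 -0.119  0.   ]
scene estop 0.96 [374.5 256. ] [0.41  0.193 0.   ]
scene estop 0.74 [320.1 282.4] [0.549 0.185 0.   ]
scene estop 0.55 [341.5 354.8] [0.594 0.322 0.   ]
scene canister 0.65 [284.1 291.9] [0.625 0.166 0.   ]
scene rocker_base 0.55 [232.3 133.5] [ 0.543 -0.229  0.06 ]
scene jar 0.96 [170.9 213. ] [ 0.76  -0.122  0.   ]
scene mouse 0.72 [233.9 134.3] [ 0.518 -0.275  0.003]
scene mouse 0.67 [228.  334.9] [0.764 0.187 0.003]
scene mouse 0.38 [264.6 171.3] [ 0.507 -0.123  0.003]
side green_button_top 0.54 [270.7 240.8] [ 0.539 -0.149  0.076]
side blue_button_top 0.52 [250.4 218.5] [ 0.537 -0.072  0.076]
side rocke
[... 710 characters left out ...]
joint_pos': array([1.12196566e+00, 2.40593783e-01, 5.00394351e-03, 1.33521128e+00,
       1.59101994e-05, 1.57081872e+00]), 'joint_vel': array([ 1.90392300e-04,  6.21964056e-04,  5.09646760e-04,  8.86679031e-04,
       -8.82853897e-05,  5.07641341e-04]), 'tau': array([ 1.60767653e-03, -3.72218478e+01,  2.52697152e+01,  1.29455952e-03,
        2.33652290e-04, -3.24159750e-06]), 'eef_pos': array([0.21695081, 0.45047679, 0.25331108]), 'tool_rot': array([ 2.22547310e-01,  9.74921892e-01, -5.67856222e-07, -8.28930085e-06]), 'ft_force': array([ 0.45321561, -0.30707836,  0.61664916]), 'ft_torque': array([-0.01764992, -0.00019131,  0.05723571]), 'grasp_force': 0.0, 'grip_width': 0.08572713442568088}
```

View pics/a.png

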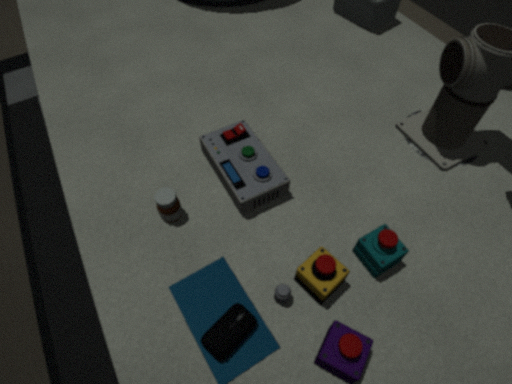

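View pics/b.png

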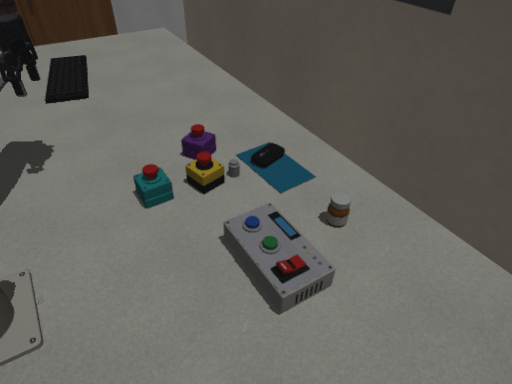

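The pictures show the control box with, in scene, rocker at (235,132), green at (248,152) and blue at (263,172). Candidates for the station are yellow (323,265), turquoise (388,240) and purple (350,345). I choose the yellow one, which has the canister beside it at (284,292). Next I refine by colour and check a crop.

```bash
cat > seg.py <<'E'
from h import *
def blob(im,f,c,r):
    hsv=cv2.cvtColor(im,cv2.COLOR_BGR2HSV).astype(int);m=f(hsv[...,0],hsv[...,1],hsv[...,2])
    yy,xx=np.mgrid[:384,:512];m&=(abs(xx-c[0])<r)&(abs(yy-c[1])<r)
    n,l,s,ce=cv2.connectedComponentsWithStats(m.astype(np.uint8))
    k=1+np.argmax(s[1:,4]);return ce[k],s[k]
G=lambda h,s,v:(h>45)&(h<85)&(s>110)&(v>40)
B=lambda h,s,v:(h>105)&(h<130)&(s>130)&(v>40)
R=lambda h,s,v:((h<8)|(h>172))&(s>150)&(v>50)
E
python3 - <<'E'
from seg import *
I={c:bot.camera(c) for c in("scene","side")}
for n,f,cs,cd,r,z in(("green",G,(247,152),(270,242),14,.074),("blue",B,(263,172),(252,222),14,.074),("mush",R,(324,265),(203,160),16,.086),("rocker",R,(234,132),(290,266),17,.075)):
    a,sa=blob(I["scene"],f,cs,r);b,sb=blob(I["side"],f,cd,r)
    print(n,a.round(1),sa,b.round(1),sb,"tri",tri("scene",a,"side",b).round(4),at_z("scene",a,z).round(4),at_z("side",b,z).round(4))
for t in("green_button_top","rocker_off_end","rocker_base","control_box","mushroom_top"):
    pass
c=lambda im,x,y:cv2.resize(im[y-40:y+40,x-40:x+40],None,fx=5,fy=5,interpolation=cv2.INTER_CUBIC)[:300 if 0 else 400]
top=np.hstack([c(I["scene"],245,155),c(I["side"],272,250)])
c2=lambda im,x,y:cv2.resize(im[y-20:y+20,x-40:x+40],None,fx=5,fy=5,interpolation=cv2.INTER_CUBIC)
cv2.imwrite("pics/c.png",np.vstack([top,np.hstack([c2(I["scene"],320,272),c2(I["side"],205,168)])]))
E
```

```text
green [247.5 150.4] [242 146  12   9  83] [269.9 242. ] [263 236  14  13 143] tri [ 0.5391 -0.1498  0.0728] [ 0.541  -0.1499  0.074 ] [ 0.5369 -0.1498  0.074 ]
blue [262.1 170.9] [256 166  13  11 110] [252.  221.6] [245 216  14  12 131] tri [ 0.5387 -0.0797  0.072 ] [ 0.5409 -0.0792  0.074 ] [ 0.5363 -0.0806  0.074 ]
mush [325.3 263.8] [316 255  19  18 275] [203.6 157.2] [197 152  14  13 141] tri [0.5478 0.1791 0.0843] [0.5497 0.179  0.086 ] [0.5458 0.178  0.086 ]
rocker [228.6 134.1] [223 130  12   9  66] [291.7 264.4] [277 255  29  19 269] tri [ 0.5499 -0.2191  0.0692] [ 0.5574 -0.2183  0.075 ] [ 0.5405 -0.2197  0.075 ]
```

View pics/c.png

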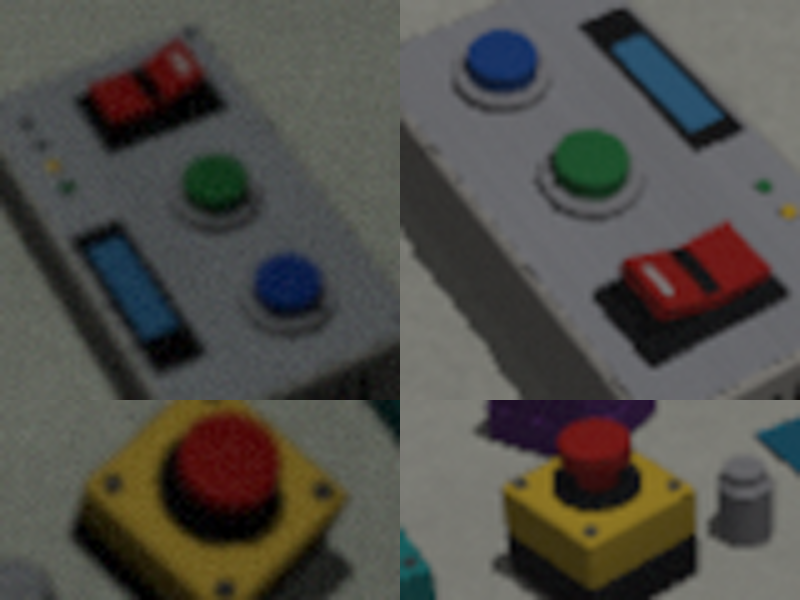

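The yellow station and green button are confirmed, and the stripe is on the rocker's -x end. Box yaw is about 0. Targets: green (0.539,-0.150), rocker off end (0.520,-0.220), mushroom (0.548,0.179). Now I move above green with the gripper shut.

```bash
python3 -m inch '[161,-300,0,0,0,0.449,0,161,-300,0,0,0,0.449,0,161,-300,0,0,0,0.449,0,161,-300,0,0,0,0.449,0,161,-300,0,0,0,0.449,0,161,-300,0,0,0,0.449,0,161,-300,0,0,0,0.449,0,161,-300,0,0,0,0.449,0]'; python3 -m inch '[161,-300,-50,0,0,0,0,161,-300,-50,0,0,0,0,161,-300,-50,0,0,0,0,161,-300,-50,0,0,0,0,161,-300,-50,0,0,0,0,161,-300,-50,0,0,0,0,161,-300,-50,0,0,0,0,161,-300,-50,0,0,0,0]'
```

```text
clock: 1.87
eef_pos: [0.3683, 0.1677, 0.2536]
tool_rot: [-0.0, 1.0, 0.0, 0.0]
ft_force: [0.7, 0.4, -0.3]
grip_width: -0.0001
grasp_force: 0.0
clock: 2.53
eef_pos: [0.5244, -0.1233, 0.2047]
tool_rot: [0.0, 1.0, 0.0, 0.0]
ft_force: [1.9, 0.1, -0.2]
grip_width: -0.0
grasp_force: 0.0
```

```bash
python3 -m inch '[0,0,-70,0,0,0,0,0,0,-70,0,0,0,0,0,0,-70,0,0,0,0,0,0,-70,0,0,0,0,0,0,-70,0,0,0,0,0,0,-70,0,0,0,0]'; python3 - <<'E'
from seg import *
o=bot.get_obs();print(o["eef_pos"],o["ft_force"])
im=bot.camera("wrist");cv2.imwrite("pics/d.png",im)
i=bot.camera_info("wrist");H=np.array(i["hand_eye"]);K=np.array(i["intrinsics"]);D=np.array(i["distortion"])
from scipy.spatial.transform import Rotation as Ro
Rt=Ro.from_quat(o["tool_rot"]).as_matrix();Rw=Rt@H[:3,:3];ow=Rt@H[:3,3]+o["eef_pos"]
print(H.round(3))
for n,f,z in(("g",G,.076),("b",B,.076),("r",R,.08)):
    try:
        c,s=blob(im,f,(256,192),300);v=Rw@np.array([*cv2.undistortPoints(c[None,None],K,D)[0,0],1]);print(n,c,s,(ow+v*(z-ow[2])/v[2]).round(4))
    except Exception as e: print(n,e)
E
```

```text
clock: 3.03
eef_pos: [0.5254, -0.121, 0.1374]
tool_rot: [-0.001, 1.0, -0.001, 0.002]
ft_force: [0.0, 0.7, 0.1]
grip_width: 0.0002
grasp_force: 0.0
[ 0.5253836  -0.12101254  0.13738534] [0.03439302 0.69369713 0.10480389]
[[ 0.    -0.954 -0.301  0.077]
 [ 1.     0.    -0.    -0.001]
 [ 0.    -0.301  0.954 -0.122]
 [ 0.     0.     0.     1.   ]]
g [210.01664533 240.24263764] [ 188  218   45   45 1562] [ 0.5362 -0.1492  0.076 ]
b [311.85954009 240.01243008] [ 290  218   45   45 1609] [ 0.536  -0.0805  0.076 ]
r [108.52741935 242.8516129 ] [  76  209   60   68 2480] [ 0.5367 -0.2171  0.08  ]
```

View pics/d.png

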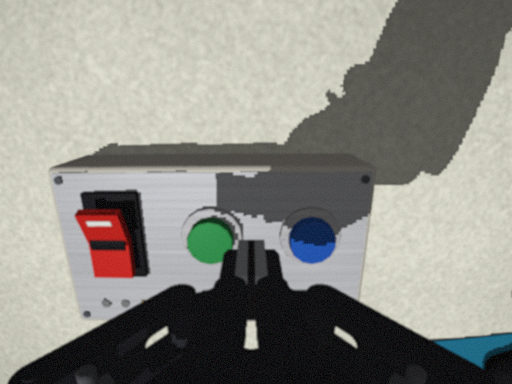

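Wrist picture: green (210,240), blue (312,240), rocker (105,243) with its stripe at (98,224). The fingers are still short of green, so I shift first and then press stepwise.

```bash
python3 -m inch '[6,-14,0,0,0,0,0,12,-28,0,0,0,0,0,12,-28,-10,0,0,0,0,12,-28,-20,0,0,0,0,12,-28,-28,0,0,0,0,12,-28,-34,0,0,0,0,12,-28,-36,0,0,0,0,12,-28,-36,0,0,0,0]'
```

```text
clock: 3.75
eef_pos: [0.5348, -0.1483, 0.098]
tool_rot: [-0.0, 1.0, 0.0, -0.001]
ft_force: [-0.3, 1.1, 1.0]
grip_width: -0.0002
grasp_force: 0.7
```

```bash
python3 -m inch '[1,-1,-2,0,0,0,0,2,-1,-4,0,0,0,0,2,-1,-6,0,0,0,0,2,-1,-6,0,0,0,0]';python3 -m inch '[0,0,-1,0,0,0,0,0,0,-2,0,0,0,0,0,0,-2,0,0,0,0]'
```

```text
clock: 4.08
eef_pos: [0.5381, -0.1502, 0.0931]
tool_rot: [-0.0, 1.0, -0.0, 0.0]
ft_force: [-1.3, 0.2, 4.2]
grip_width: -0.0
grasp_force: 2.1
clock: 4.33
eef_pos: [0.5381, -0.1502, 0.092]
tool_rot: [-0.0, 1.0, -0.0, 0.001]
ft_force: [-2.6, 1.0, 9.0]
grip_width: -0.0001
grasp_force: 4.3
```

Green has bottomed: 9 N, at the predicted height. I press one more notch, then rise and go above the rocker end.

```bash
python3 -m inch '[0,0,-1,0,0,0,0,0,0,-1,0,0,0,0,0,0,20,0,0,0,0,0,0,45,0,0,0,0,-6,-35,45,0,0,0,0,-19,-69,45,0,0,0,0,-19,-69,45,0,0,0,0,-19,-69,45,0,0,0,0]'; python3 - <<'E'
from seg import *
o=bot.get_obs();print(o["eef_pos"],o["ft_force"])
im=bot.camera("wrist");cv2.imwrite("pics/e.png",im)
i=bot.camera_info("wrist");H=np.array(i["hand_eye"]);K=np.array(i["intrinsics"]);D=np.array(i["distortion"])
from scipy.spatial.transform import Rotation as Ro
Rt=Ro.from_quat(o["tool_rot"]).as_matrix();Rw=Rt@H[:3,:3];ow=Rt@H[:3,3]+o["eef_pos"]
for n,z in(("rocker_off_end",.082),("green_button_top",.076)):
    for r in bot.spot_point("wrist",n)[:2]:
        v=Rw@np.array([*cv2.undistortPoints(np.array([[r["uv"]]],float),K,D)[0,0],1]);print(n,r["confidence"],r["uv"],(ow+v*(z-ow[2])/v[2]).round(4))
E
```

```text
clock: 5.0
eef_pos: [0.5182, -0.2208, 0.1356]
tool_rot: [0.002, 1.0, -0.0, 0.0]
ft_force: [0.1, -0.3, -0.0]
grip_width: -0.0002
grasp_force: 0.0
[ 0.51823566 -0.22083833  0.13559881] [ 0.10612462 -0.29762727 -0.04309318]
rocker_off_end 0.87 [254.7, 236.6] [ 0.5224 -0.219   0.082 ]
green_button_top 0.59 [357.0, 254.6] [ 0.5391 -0.149   0.076 ]
```

View pics/e.png

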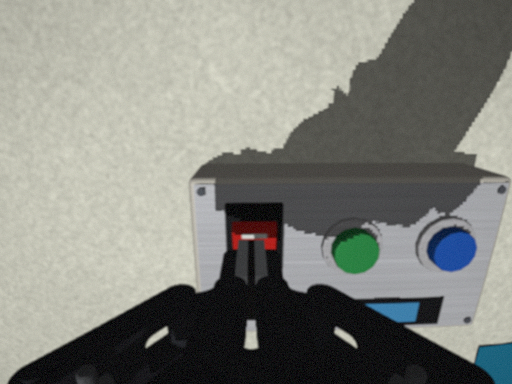

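The stripe is at (254,237), just under the fingertips. I descend and press stepwise.

```bash
python3 -m inch '[0,1,-15,0,0,0,0,0,1,-25,0,0,0,0,0,1,-29,0,0,0,0,0,1,-32,0,0,0,0,0,1,-34,0,0,0,0,0,1,-36,0,0,0,0,0,1,-38,0,0,0,0,0,1,-38,0,0,0,0]';python3 -m inch '[0,0,-1,0,0,0,0,0,0,-2,0,0,0,0,0,0,-2,0,0,0,0]'
```

```text
clock: 5.82
eef_pos: [0.519, -0.2181, 0.0978]
tool_rot: [-0.0, 1.0, 0.0, 0.0]
ft_force: [-0.8, 0.6, 1.4]
grip_width: -0.0
grasp_force: 0.5
clock: 6.07
eef_pos: [0.5192, -0.2183, 0.097]
tool_rot: [-0.0, 1.0, -0.0, 0.001]
ft_force: [-2.5, 2.2, 8.8]
grip_width: 0.0002
grasp_force: 4.0
```

Bottomed at the level-off height. One more notch, then rise, look and head for the mushroom.

```bash
python3 -m inch '[0,0,-1,0,0,0,0,0,0,-2,0,0,0,0,0,0,-2,0,0,0,0]';python3 -m inch '[0,0,20,0,0,0,0,0,0,60,0,0,0,0,-20,0,65,0,0,0,0,-50,0,65,0,0,0,0,-60,0,65,0,0,0,0,-60,0,65,0,0,0,0]'; python3 - <<'E'
from seg import *
a=bot.camera("wrist");b=bot.camera("side")
c=cv2.resize(b[210:310,220:340],(480,400),interpolation=cv2.INTER_CUBIC)
cv2.imwrite("pics/f.png",np.hstack([cv2.resize(a,(320,400)),c]))
E
```

```text
clock: 6.32
eef_pos: [0.5192, -0.2183, 0.0969]
tool_rot: [-0.0, 1.0, -0.0, 0.001]
ft_force: [-6.3, 4.0, 17.2]
grip_width: -0.0003
grasp_force: 9.2
clock: 6.82
eef_pos: [0.4568, -0.2182, 0.159]
tool_rot: [0.001, 1.0, 0.0, -0.0]
ft_force: [-0.1, 0.5, -0.4]
grip_width: 0.0001
grasp_force: 0.0
```

View pics/f.png

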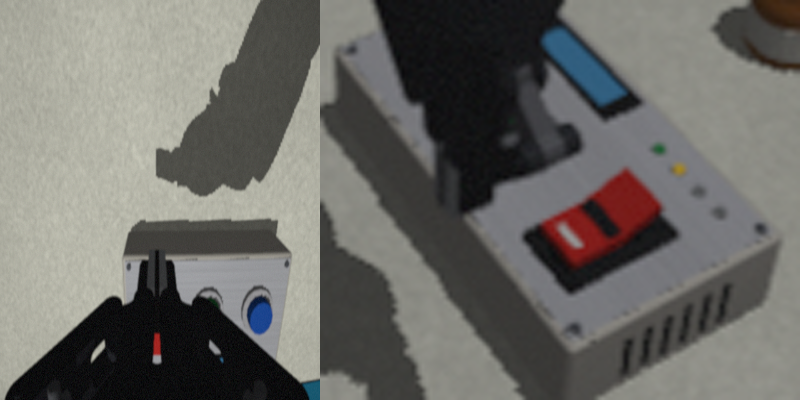

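The rocker is tipped fully: the striped face (570,235) is level and the far end is raised. On to the mushroom.

```bash
python3 -m inch '[9,39,5,0,0,0,0,18,78,10,0,0,0,0,27,117,15,0,0,0,0,36,156,20,0,0,0,0,45,195,20,0,0,0,0,54,234,20,0,0,0,0,63,273,20,0,0,0,0,72,312,20,0,0,0,0]'; python3 -m inch '[5,35,0,0,0,0,0,10,65,0,0,0,0,0,10,82,0,0,0,0,0,10,82,0,0,0,0,0,10,82,0,0,0,0,0]'; python3 - <<'E'
from seg import *
o=bot.get_obs();print(o["eef_pos"],o["ft_force"])
im=bot.camera("wrist");cv2.imwrite("pics/g.png",im)
i=bot.camera_info("wrist");H=np.array(i["hand_eye"]);K=np.array(i["intrinsics"]);D=np.array(i["distortion"])
from scipy.spatial.transform import Rotation as Ro
Rt=Ro.from_quat(o["tool_rot"]).as_matrix();Rw=Rt@H[:3,:3];ow=Rt@H[:3,3]+o["eef_pos"]
for r in bot.spot_point("wrist","mushroom_top")[:3]:
        v=Rw@np.array([*cv2.undistortPoints(np.array([[r["uv"]]],float),K,D)[0,0],1]);print(r["confidence"],r["uv"],(ow+v*(.092-ow[2])/v[2]).round(4))
E
```

```text
clock: 7.58
eef_pos: [0.5323, 0.0967, 0.1786]
tool_rot: [-0.0, 1.0, 0.0, 0.001]
ft_force: [1.1, 0.4, 0.8]
grip_width: -0.0001
grasp_force: 0.0
clock: 8.0
eef_pos: [0.5414, 0.1774, 0.178]
tool_rot: [-0.002, 1.0, -0.0, -0.0]
ft_force: [0.6, -0.2, -0.2]
grip_width: 0.0
grasp_force: 0.0
[0.54138203 0.17744109 0.17800006] [ 0.5731804  -0.2035265  -0.24079711]
0.84 [253.1, 220.0] [0.547  0.1785 0.092 ]
0.76 [426.0, 277.1] [0.5971 0.3201 0.092 ]
0.61 [283.8, 6.7] [0.4054 0.1968 0.092 ]
```

View pics/g.png

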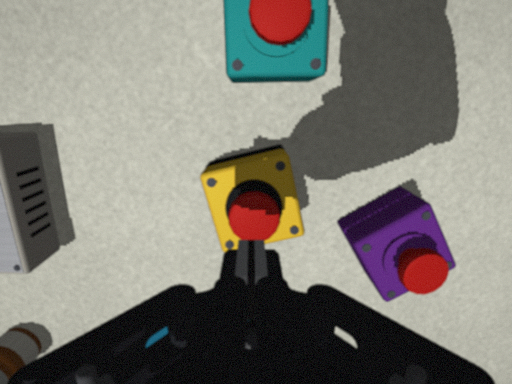

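The yellow station's mushroom is at (254,217), measured at (0.547,0.179), which agrees with before. I descend and press.

```bash
python3 -m inch '[6,1,-10,0,0,0,0,6,1,-30,0,0,0,0,6,1,-45,0,0,0,0,6,1,-55,0,0,0,0,6,1,-60,0,0,0,0,6,1,-62,0,0,0,0,6,1,-64,0,0,0,0,6,1,-64,0,0,0,0]';python3 -m inch '[0,0,-2,0,0,0,0,0,0,-4,0,0,0,0,0,0,-6,0,0,0,0,0,0,-8,0,0,0,0,0,0,-8,0,0,0,0]'
```

```text
clock: 8.77
eef_pos: [0.5472, 0.1767, 0.1152]
tool_rot: [0.0, 1.0, 0.0, 0.0]
ft_force: [0.2, -0.4, 1.4]
grip_width: -0.0001
grasp_force: 0.0
clock: 9.18
eef_pos: [0.5476, 0.1771, 0.108]
tool_rot: [-0.0, 1.0, 0.0, 0.001]
ft_force: [0.1, -0.2, 2.8]
grip_width: 0.0003
grasp_force: 1.7
```

```bash
python3 -m inch '[0,0,-1,0,0,0,0,0,0,-2,0,0,0,0,0,0,-2,0,0,0,0]';python3 -m inch '[0,0,-1,0,0,0,0,0,0,-2,0,0,0,0,0,0,-2,0,0,0,0]'
```

```text
clock: 9.43
eef_pos: [0.5477, 0.1771, 0.1061]
tool_rot: [-0.0, 1.0, 0.0, 0.001]
ft_force: [-0.5, -0.4, 4.7]
grip_width: -0.0
grasp_force: 2.4
clock: 9.68
eef_pos: [0.5477, 0.1771, 0.106]
tool_rot: [-0.0, 1.0, 0.0, 0.002]
ft_force: [-4.1, -2.1, 15.2]
grip_width: 0.0001
grasp_force: 7.4
```

Bottomed firmly: z 0.106 and the force rising to 15 N. I rise clear and check.

```bash
python3 -m inch '[0,0,-1,0,0,0,0,0,0,-1,0,0,0,0]'; python3 -m inch '[0,0,15,0,0,0,0,0,0,40,0,0,0,0,0,0,75,0,0,0,0,0,0,110,0,0,0,0,0,0,110,0,0,0,0,0,0,110,0,0,0,0]'; python3 - <<'E'
from seg import *
a=bot.camera("scene");b=bot.camera("side")
f=lambda im,x,y:cv2.resize(im[y-50:y+50,x-50:x+50],(400,400),interpolation=cv2.INTER_CUBIC)
cv2.imwrite("pics/i.png",np.hstack([f(a,315,272),f(b,215,165)]))
E
```

```text
clock: 9.85
eef_pos: [0.5478, 0.1772, 0.1059]
tool_rot: [-0.0, 1.0, 0.001, 0.002]
ft_force: [-5.9, -1.9, 19.3]
grip_width: -0.0001
grasp_force: 9.8
clock: 10.35
eef_pos: [0.5484, 0.1775, 0.2147]
tool_rot: [-0.0, 1.0, 0.001, 0.003]
ft_force: [-0.3, -0.4, -0.0]
grip_width: 0.0002
grasp_force: 0.0
```

View pics/i.png

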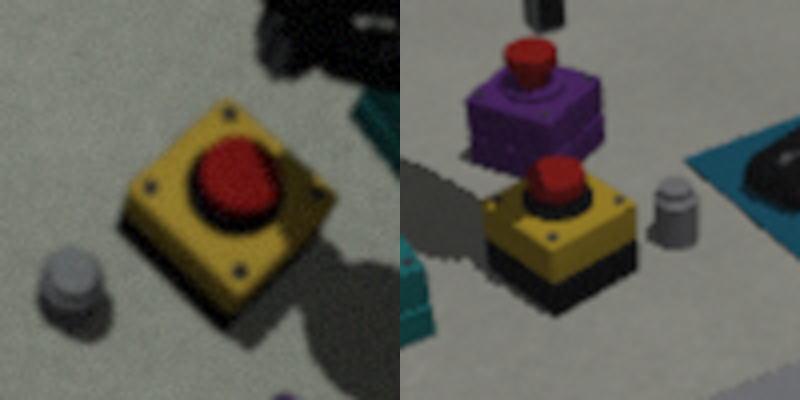

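The mushroom at (557,180) is down compared with the purple one. The station and canister are unmoved and the robot is clear.

```bash
python3 -c "
from workcell import bot
print(bot.job_done())"
```

```text
the job is handed in; nothing more can be done
None
```

I pressed green fully down, tipped the rocker to off and pushed the yellow station's mushroom down, in that order, without pressing blue; I handed the job in at about 10.5 s with the arm clear, and no verdict came back.

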